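Set a turntable spindle up on V-blocks for its run-out check

ROBOT

A 7-joint arm with a two-finger parallel gripper is mounted at the origin on the work surface. World frame = base frame: x ahead of the robot, y to its left, z up, the work surface at z = 0. Lengths are in m, angles in rad, forces in N, time in s.
With the tool pointing down it reaches from about 0.35 to 0.9 m from the base axis. Payload 8.1 kg.
Tool frame: the origin (TCP) lies at the very end of the fingers, on their centre line; the grasp point (between the pads) lies 19 mm behind it; x points along the fingers, z is the direction in which the jaws open and shut, and the axes are right-handed (so a half turn about x gives the same grasp; the last joint's range is limited). The gripper opens to 92 mm and grips with 3 to 60 N. Pads are 19 mm wide; open, the fingers measure 130 mm over their backs; the gripper's body (75 mm by 190 mm) begins 47 mm behind the grasp point.
Start: joints at [-1.339, 0.434, 0.025, 1.573, -0.012, 1.134, -0.075], TCP at [0.205, 0.59, 0.227] pointing down, gripper open.
Joint ranges: [-2.62, 2.62], [-0.44, 2.09], [-1.27, 1.32], [0.08, 2.57], [-1.32, 4.46], [0.12, 2], [-2.74, 2.74]. Speed limits (rad/s): [2.22, 2.22, 3.01, 3.01, 3.14, 3.14, 3.14].

INTERFACE

Orientations are given as [roll, pitch, yaw] about the fixed x, y, z axes, in that order (R = Rz(yaw) Ry(pitch) Rx(roll)).
In Python, from workcell import arm gives the robot as it stands.
- The arm moves only by the tool jog_arm, never from a script. Its argument "moves" is a list of rows, each a list of 5 numbers: the finger opening in mm, from 0 to 91.8, then the shift along the world's x, y, z in mm, then the turn about the world's z in rad. In form: [[hand, dx, dy, dz, roll], ...]. A call has 1 to 10 rows; each row shifts and turns the commanded pose from where the row before left it; what a row does not reach is not made up. A row lasts 1/8 s, in which the tool goes at most 62.5 mm and 10.7 degrees, less where a joint would pass 70% of its speed; a pose out of reach is approached as far as the arm can. A call with a gripper value outside its range is refused whole. The fingers move at their own pace and stop on an object; "grip_force" is the grip in N (left out, the last holds). Time passes only in rows, so rows that do not move let the fingers close. It gives the time, the measured TCP pose, the force and the opening at its end, in the units of the state.
- arm.state(): the state, without advancing time (a new reading comes with each control period).
- arm.capture(name): name is "side" or "top" or "wrist"; returns a dict with "image" (480x640x3 uint8, red, green, blue), "camera_matrix" (3x3 intrinsics, pixels), "dist_coeffs" ([k1, k2, p1, p2, k3] as OpenCV has them; the pictures are not rectified), "view" (4x4, takes a point from world to camera coordinates). Camera axes: x right, y down, z forward; pixel columns grow to the right and rows downward; lengths in m; the calibration is good to about 2 mm. A picture is of the moment at which its call begins. There is no depth.
- arm.finish_job(): hands the job in, once; it reports no verdict.
Trained networks look in the newest picture that a camera, given by its name, has taken for a name from the list of things; names that differ only in an ending like _2 or _b are one class to them, and where a whole thing is asked for, a point or a joint stands for the part that bears it (a point fixed in the world has none). Each returns a list of dicts, best first, with "p" (0 to 1); they miss things now and then, are a little off and sometimes report something else, mostly with a low value. They report only what shows in the picture. A call takes as long as a camera call. They do not tell look-alikes from the thing itself.
- arm.boxes_of(camera, label): "rect" ([centre column, centre row, width, height] in pixels, round what is visible of it).
- arm.place_of(camera, label): "point" ([column, row] in pixels: a listed point, or the origin of a listed thing).
The state is a dict: "time": time; "joints": joint angles; "joint_velocities": joint speeds; "tau": joint torques, N m; "eef_pos": TCP position; "tool_rot": TCP orientation; "wrist_force": force on the tool from outside, world axes, zero at the start; "moment": the same for the moment, N m; "opening": opening from 0.0 (shut) to 1.0 (fully open).
Only numpy, scipy, OpenCV 4.12 (cv2) and the standard library are available. Lean on these libraries where they do the work, as an engineer would, in place of code of your own. Each camera call takes 0.05 s, during which the arm holds its last target. There are 200 camera calls.

TASK

Set the flanged spindle up on the granite plate for its run-out check: stand the two small matching V-blocks on the plate and lay the spindle in them, one V-block under each of its bright bearing journals, square to the dial gauge's plunger, with the middle of the flange's rim in front of the gauge tip and about 15 mm clear of it, and the plain end pointing to the free (right-hand) end of the plate. Then stand the drilled steel block upright on the plate as an end stop, its broad face to the spindle's plain end and no more than about 10 mm from it. Do not knock the dial gauge, and leave the odd large V-block where it is.

Things in the scene. Friction and masses are not known exactly. Their poses are not given: they have to be found in the camera images.
- plate: grey granite surface plate, fixed on the bench, 250 (its x) x 400 (its y) mm. Origin under its centre at bench level; its top is 60 mm above the origin. Its +x points away from the robot, its +y to the left, turned by up to 0.12 rad.
- gauge: dial gauge on a dark magnetic base, fixed on the plate's back left part, dial face up. Origin: middle of the base's underside, on the plate. Base 58 (x) x 50 (y) x 50 mm high, 12 mm post up to 135 mm. An arm, top 80 mm above the plate, carries the gauge (58 mm dial, top 54 mm), its line 60 mm to the -y side of the origin. The plunger points along -x, towards the robot.
- gauge_tip (a point): the tip of the gauge's plunger, 42 mm above the plate, at (-64, -60, 42) mm in the gauge's frame; same axes as the gauge: -x is the way the plunger points.
- vblock_a: one of two matching (interchangeable) small steel V-blocks, standing on the bench groove up: 30 mm long (its x, along the groove), 40 mm wide (its y, flat sides to grip), 42 mm high; 90 degree groove in the top, 28 mm wide, 14 mm deep. Origin: middle of the underside. A 20 mm journal lies in it with its axis 42 mm above the underside. About 0.3 kg.
- vblock_b: the other small V-block, the same in every way.
- spindle: steel spindle lying level in the cradle. Origin: on its axis, middle of the flange; x along the axis, may be rolled about it. x = +18 to +10 mm: 16 mm pin; +10 to -10: aluminium flange, 52 mm diameter; -10 to -60: bright 20 mm journal; -60 to -116: dark 28 mm barrel, the place to grip; -116 to -166: bright 20 mm journal; -166 to -198: 18 mm plain end. Balances at x = -80. About 0.6 kg.
- cradle: low wooden cradle, fixed on the bench at the left, in which the spindle lies with its axis 55 mm above the bench. Origin: middle of its underside; x along the spindle. Base board 150 x 70 x 12 mm; two notched boards, 12 mm thick, 60 mm wide (y), up to axis height, at x = -53 and +53 mm under the journals. Beside the barrel it is clear above the base board.
- spindle_end (a point): centre of the spindle's plain end face, on the axis at x = -198 mm in the spindle's frame.
- stop: ground steel block drilled with holes, standing upright on the bench: 25 mm thick (its x; the 50 x 75 mm faces are the broad ones), 50 mm wide (its y), 75 mm high. Origin at the middle of the underside. 0.6 kg.
- big_vblock: an odd, larger steel V-block that is not wanted: 46 x 60 x 62 mm high, loose on the bench among the others; origin at the middle of its underside.
Things that resemble listed ones, but are neither listed nor needed, are in the scene too. What is shaped like the stop but brown, green or pink is not meant.

How it is judged:
At the end, for the whole second after the job is handed in: Spindle level in both small V-blocks on the plate (12 mm about the journals' middles), square to the plunger (0.14 rad), rim 3 to 27 mm off the tip, within 10 mm of its line; stop upright, square (0.2 rad), within 17 mm of the plain end; all released, at rest; large V-block within 20 mm (z of vblock_a in the frame of plate between 0.056 and 0.064 m and z of vblock_b in the frame of plate between 0.056 and 0.064 m and angle between each of vblock_a, vblock_b, stop's own z axis and vertical below 0.06 rad and ((x of vblock_a in the frame of spindle between -0.047 and -0.023 m and x of vblock_b in the frame of spindle between -0.153 and -0.129 m) or (x of vblock_b in the frame of spindle between -0.047 and -0.023 m and x of vblock_a in the frame of spindle between -0.153 and -0.129 m)) and contact force between spindle and vblock_a above 0.3 N and contact force between spindle and vblock_b above 0.3 N and z of spindle in the frame of plate between 0.097 and 0.107 m and angle between spindle's own x axis and vertical between 1.52 and 1.62 rad and x of spindle in the frame of gauge_tip between -0.053 and -0.029 m and y of spindle in the frame of gauge_tip between -0.01 and 0.01 m and y of spindle_end in the frame of gauge_tip below -0.15 m and angle between the x axis of spindle and the y axis of gauge, either way round below 0.14 rad and z of stop in the frame of plate between 0.056 and 0.064 m and angle between the x axis of stop and the x axis of spindle, either way round below 0.2 rad and x of stop in the frame of spindle between -0.2275 and -0.198 m and horizontal distance between stop and spindle_end below 0.031 m and linear speed of each of spindle, stop, vblock_a, vblock_b below 0.01 m/s and distance of big_vblock from where it was at the start of the episode below 0.02 m); the robot touches nothing.
It fails at once if the dial gauge was knocked (more than 4 N) (contact force between gauge and the arm above 4 N or contact force between gauge and the fingers above 4 N or contact force between gauge and spindle above 4 N or contact force between gauge and vblock_a above 4 N or contact force between gauge and vblock_b above 4 N or contact force between gauge and stop above 4 N).
It fails at once if the large V-block was moved more than 20 mm (distance of big_vblock from where it was at the start of the episode above 0.02 m).
It also fails if it takes over 102 s, if anything falls off the work surface, if the arm or the gripper's body presses on something with over 40 N, if the wrist force passes 120 N, or if a joint passes its speed limit or range.

## Working session

There is one attempt and no reset: what is moved stays moved. The work goes in short steps, Python scripts to look and compute and a tool call to move; the robot and the scene stay as the last step left them, time stands still between calls to the robot, and variables do not carry over. Pictures are saved under pics/ and viewed, about 12 in all and at most 16, crops included, and the job is handed in when it is done.

Besides the shell and the picture viewer there is one more tool, called after ">>>" by a JSON object that holds its "name" and its "arguments". jog_arm: Moves the arm, as the interface text tells. Its arguments: {"type":"object","properties":{"moves":{"type":"array","items":{"type":"array","items":{"type":"number"}}},"grip_force":{"type":"number"}},"required":["moves"]}

```bash
ls; mkdir -p pics; cat > h.py <<'E'
import numpy as np, cv2
from workcell import arm
def cap(cam,fn=None):
    c=arm.capture(cam)
    if fn: cv2.imwrite('pics/'+fn,c['image'][:,:,::-1])
    return c
def ray(c,px):
    K=np.array(c['camera_matrix']);D=np.array(c['dist_coeffs']);V=np.array(c['view'])
    u=cv2.undistortPoints(np.array([[px]],float),K,D).ravel()
    R=V[:3,:3];t=V[:3,3]
    return -R.T@t, R.T@np.array([u[0],u[1],1])
def atz(c,px,z):
    o,d=ray(c,px); return (o+d*(z-o[2])/d[2])
def proj(c,P):
    V=np.array(c['view']);r,_=cv2.Rodrigues(V[:3,:3])
    return cv2.projectPoints(np.array(P,float).reshape(-1,1,3),r,V[:3,3],np.array(c['camera_matrix']),np.array(c['dist_coeffs']))[0].reshape(-1,2)
def tri(c1,p1,c2,p2):
    o1,d1=ray(c1,p1);o2,d2=ray(c2,p2)
    s=np.linalg.lstsq(np.c_[d1,-d2],o2-o1,rcond=None)[0]
    a=o1+s[0]*d1;b=o2+s[1]*d2
    return (a+b)/2,np.linalg.norm(a-b)
E
python3 - <<'E'
from h import *
np.set_printoptions(precision=3,suppress=True)
print(arm.state())
ct=cap('top','t0.png');cs=cap('side','s0.png');cap('wrist','w0.png')
for n in ['plate','gauge','gauge_tip','vblock_a','spindle','cradle','spindle_end','stop','big_vblock']:
    for cam in ['top','side']:
        print(n,cam,[(np.round(d['point']).tolist(),round(d['p'],2)) for d in arm.place_of(cam,n)][:4])
for c in (ct,cs): print(ray(c,(320,240)))
E
```

```text
pics
{'time': 0.0, 'joints': array([-1.339,  0.435,  0.025,  1.574, -0.012,  1.134, -0.075]), 'joint_velocities': array([ 0.   ,  0.001, -0.   ,  0.   , -0.001, -0.001, -0.002]), 'tau': array([  0.001, -66.785,   0.986, -31.445,  -0.06 ,   0.043,   0.   ]), 'eef_pos': array([0.205, 0.59 , 0.226]), 'tool_rot': array([-3.055,  1.569, -1.819]), 'wrist_force': array([-1.118, -0.729, -0.975]), 'moment': array([ 0.046,  0.033, -0.026]), 'opening': 1.0032162737824755}
plate top [([277.0, 209.0], 0.89)]
plate side [([330.0, 227.0], 0.76), ([405.0, 331.0], 0.59), ([276.0, 177.0], 0.47)]
gauge top [([228.0, 179.0], 0.59)]
gauge side [([334.0, 187.0], 0.87), ([254.0, 193.0], 0.19)]
gauge_tip top [([245.0, 198.0], 0.6)]
gauge_tip side []
vblock_a top [([406.0, 292.0], 0.76), ([448.0, 255.0], 0.74)]
vblock_a side [([303.0, 324.0], 0.94), ([361.0, 345.0], 0.94)]
spindle top [([164.0, 232.0], 0.88)]
spindle side [([278.0, 179.0], 0.81), ([318.0, 185.0], 0.46)]
cradle top [([165.0, 266.0], 0.75)]
cradle side [([254.0, 195.0], 0.98)]
spindle_end top [([150.0, 307.0], 0.73)]
spindle_end side [([220.0, 188.0], 0.7), ([253.0, 196.0], 0.32)]
stop top [([401.0, 241.0], 0.74), ([460.0, 298.0], 0.73), ([489.0, 262.0], 0.65), ([381.0, 268.0], 0.54)]
stop side [([319.0, 373.0], 0.94), ([382.0, 389.0], 0.81), ([312.0, 296.0], 0.67), ([355.0, 302.0], 0.58)]
big_vblock top [([446.0, 218.0], 0.65), ([277.0, 211.0], 0.18)]
big_vblock side [([408.0, 334.0], 0.61)]
(array([ 0.157, -0.075,  1.57 ]), array([ 0.213,  0.004, -0.977]))
(array([ 0.104, -1.009,  0.696]), array([ 0.326,  0.778, -0.536]))
```

```bash
python3 - <<'E'
import cv2
a=cv2.imread('pics/t0.png');b=cv2.imread('pics/s0.png')
cv2.imwrite('pics/tc.png',cv2.resize(a[130:350,110:530],(800,419),interpolation=cv2.INTER_CUBIC))
cv2.imwrite('pics/sc.png',cv2.resize(b[120:420,170:490],(640,600),interpolation=cv2.INTER_CUBIC))
E
```

```text
(no output)
```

View pics/tc.png

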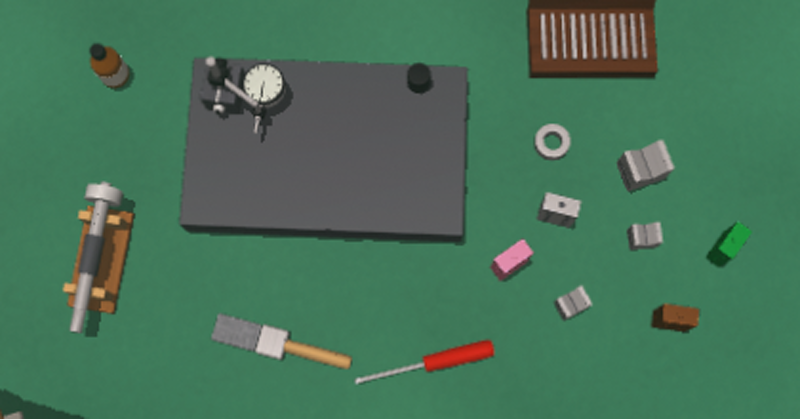

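View pics/sc.png

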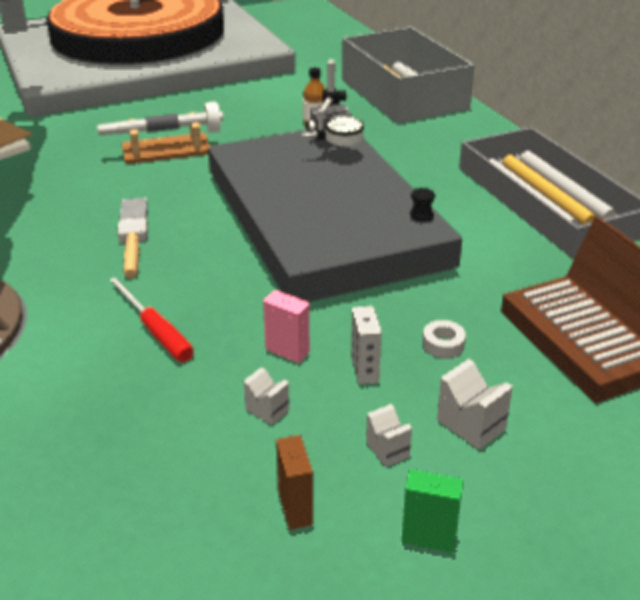

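```bash
python3 - <<'E'
from h import *
np.set_printoptions(precision=4,suppress=True)
ct=cap('top');cs=cap('side');cw=cap('wrist')
f=lambda p:(p[0]*.525+110,p[1]*220/419+130)
C=[atz(ct,f(p),.06) for p in [(193,58),(467,67),(464,235),(182,226)]]
for c in C: print(c)
print('cen',np.mean(C,0))
m=lambda a,b:np.arctan2(*(a-b)[1::-1])
print(m(C[0],C[1])-np.pi/2,m(C[3],C[2])-np.pi/2,m(C[0],C[3]),m(C[1],C[2]))
for n,a,b,z in [('tip',(245,198),None,.102),('gauge',(228,179),(334,187),.06),('va',(406,292),(303,324),0),('vb',(448,255),(361,345),0),('stop',(401,241),(355,302),0),('stoptop',None,None,0),('sp',(164,232),(278,179),.055),('send',(150,307),(220,188),.055),('big',(446,218),(408,334),0)]:
    if a: print(n,atz(ct,a,z),tri(ct,a,cs,b) if b else '')
o,d=ray(cw,(320,240));print('wrist',o,d,cw['view'][:3,:3],arm.state()['eef_pos'])
E
```

```text
[0.7151 0.2298 0.06  ]
[ 0.695  -0.1686  0.06  ]
[ 0.4477 -0.1582  0.06  ]
[0.4655 0.2374 0.06  ]
cen [0.5808 0.0351 0.06  ]
-0.05036872615263266 -0.04502364831412886 -0.03063792117631195 -0.04198664789218062
tip [0.5924 0.1277 0.102 ] 
gauge [0.66   0.1815 0.06  ] (array([0.6559, 0.1803, 0.0688]), np.float64(0.002248071493002876))
va [ 0.3496 -0.3027  0.    ] (array([ 0.3523, -0.3039, -0.0054]), np.float64(0.004010739816292889))
vb [ 0.451  -0.4247  0.    ] (array([ 0.4458, -0.4225,  0.0033]), np.float64(0.009404125339226667))
stop [ 0.4926 -0.2945  0.    ] (array([ 0.4918, -0.2939,  0.0045]), np.float64(0.0003566757773689589))
sp [0.5141 0.3546 0.055 ] (array([0.517 , 0.3555, 0.0506]), np.float64(0.003642073503957726))
send [0.3102 0.3844 0.055 ] (array([0.3152, 0.388 , 0.0418]), np.float64(0.007365277816367428))
big [ 0.5573 -0.4252  0.    ] (array([ 0.5579, -0.4263, -0.0071]), np.float64(0.0025255442097995677))
wrist [0.1376 0.6126 0.3843] [ 0.2443 -0.0794 -0.9665] [[ 0.3295  0.9442 -0.0011]
 [ 0.9111 -0.3177  0.2625]
 [ 0.2475 -0.0875 -0.9649]] [0.2054 0.5903 0.2268]
```

View pics/w0.png

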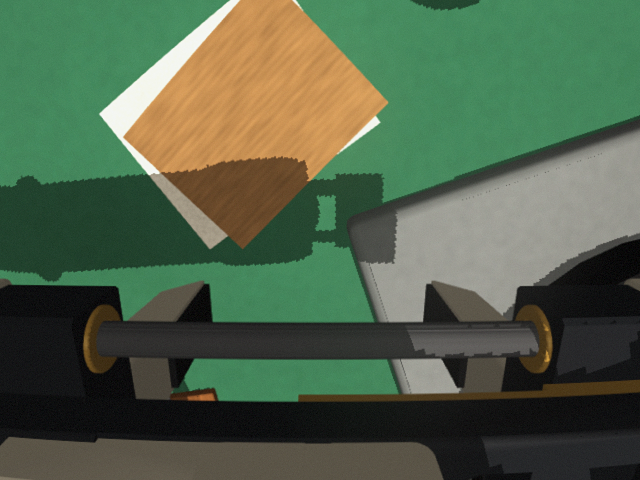

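>>> {"name": "jog_arm", "arguments": {"moves": [[80, 20, -20, 10, -0.1], [80, 35, -40, 10, -0.16], [80, 40, -45, 10, -0.18], [80, 40, -45, 0, -0.18], [80, 40, -45, 0, -0.18], [80, 30, -35, 0, -0.18], [80, 10, -15, 0, -0.18], [80, 0, 0, 0, -0.12], [80, 0, 0, 0, 0]]}}

```text
time: 2.33
eef_pos: [0.4204, 0.3453, 0.2568]
tool_rot: [0.867, 1.571, 0.823]
wrist_force: [-0.9, -0.4, 0.4]
opening: 0.871
```

```bash
python3 - <<'E'
from h import *
np.set_printoptions(precision=4,suppress=True)
c=cap('wrist','w1.png');print(c['camera_matrix'],arm.state()['eef_pos'],arm.state()['joints'])
for n,z in [('spindle',.055),('spindle_end',.055),('cradle',0),('gauge_tip',.102)]:
    for d in arm.place_of('wrist',n)[:2]: print(n,d['point'],d['p'],atz(c,d['point'],z))
E
```

```text
[[400.0442   0.     317.3634]
 [  0.     400.0442 242.3606]
 [  0.       0.       1.    ]] [0.4202 0.3456 0.2568] [-1.0839  0.2812  0.3839  1.752  -0.1152  1.1303 -0.7053]
spindle [416.9, 195.0] 0.58 [0.5099 0.3573 0.055 ]
spindle_end [196.3, 175.0] 0.66 [0.3119 0.3843 0.055 ]
cradle [318.6, 182.4] 0.66 [0.4212 0.3659 0.    ]
```

View pics/w1.png

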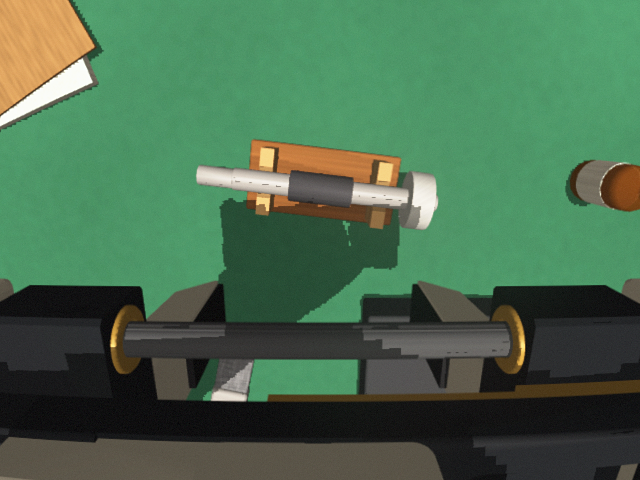

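>>> {"name": "jog_arm", "arguments": {"moves": [[80, 10, -25, 0, 0], [80, 22, -48, 0, 0], [80, 26, -56, 0, 0], [80, 26, -56, 0, 0], [80, 26, -50, 0, 0], [80, 16, -30, 0, 0], [80, 4, -10, 0, 0], [80, 0, 0, 0, 0]]}}

```text
time: 3.58
eef_pos: [0.5502, 0.0705, 0.2566]
tool_rot: [2.698, 1.57, 2.654]
wrist_force: [0.1, 0.4, -0.1]
opening: 0.876
```

```bash
python3 - <<'E'
from h import *
np.set_printoptions(precision=4,suppress=True)
c=cap('wrist','w2.png');print(arm.state()['eef_pos'],arm.state()['joints'])
for n,z in [('gauge',.06),('gauge_tip',.102)]:
    for d in arm.place_of('wrist',n)[:2]: print(n,d['point'],d['p'],atz(c,d['point'],z))
E
```

```text
[0.55   0.0716 0.2566] [-0.6175  0.3107  0.5189  1.7349 -0.1682  1.1406 -0.0912]
gauge [440.6, 85.3] 0.81 [0.6576 0.1761 0.06  ]
gauge_tip [359.2, 147.8] 0.87 [0.5834 0.1282 0.102 ]
```

View pics/w2.png

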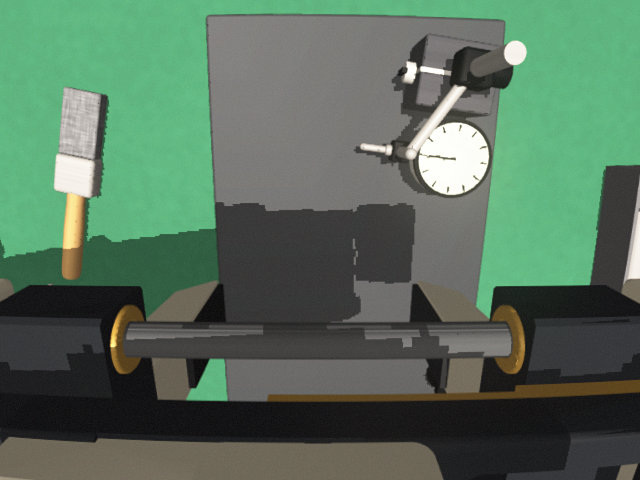

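```bash
python3 - <<'E'
from h import *
np.set_printoptions(precision=4,suppress=True)
c=cap('wrist')
P=[atz(c,p,.06) for p in [(208,16),(217,240),(504,21),(488,200)]]
for p in P: print(p)
m=lambda a,b:np.arctan2(*(a-b)[1::-1])
print(m(P[0],P[1])-np.pi/2,m(P[2],P[0]),m(P[2],P[3])-np.pi/2)
yaw=-.045
t=atz(c,(359.2,147.8),.102)[:2]
a=np.array([np.cos(yaw),np.sin(yaw)]);b=np.array([-a[1],a[0]])
o=t-.042*a
for n,s in [('spo',0),('A',-.036),('grip',-.08),('B',-.141),('end',-.198),('stop',-.2165)]: print(n,o+s*b)
E
```

```text
[0.4658 0.2409 0.06  ]
[0.4549 0.0514 0.06  ]
[0.7098 0.2288 0.06  ]
[0.7032 0.0785 0.06  ]
-0.057610677373277186 -0.049323872315392744 -0.044152315472986814
spo [0.5408 0.132 ]
A [0.5392 0.0961]
grip [0.5372 0.0521]
B [ 0.5345 -0.0088]
end [ 0.5319 -0.0658]
stop [ 0.5311 -0.0843]
```

>>> {"name": "jog_arm", "arguments": {"moves": [[80, -10, -30, 0, 0], [80, -15, -55, 0, 0], [80, -15, -58, 0, 0], [80, -15, -58, 0, 0], [80, -15, -58, 0, 0], [80, -15, -58, 0, 0], [80, -15, -58, 0, 0], [80, -10, -55, 0, 0], [80, -10, -45, 0, 0], [80, 0, -15, 0, 0]]}}

```text
time: 5.03
eef_pos: [0.4293, -0.4219, 0.2568]
tool_rot: [-1.907, 1.57, -1.954]
wrist_force: [0.1, 0.1, 0.3]
opening: 0.871
```

>>> {"name": "jog_arm", "arguments": {"moves": [[80, 0, 0, 0, 0], [80, 0, 0, 0, 0]]}}

```text
time: 5.28
eef_pos: [0.4316, -0.4176, 0.2565]
tool_rot: [1.423, 1.569, 1.382]
wrist_force: [0.6, 1.1, -0.3]
opening: 0.874
```

```bash
python3 - <<'E'
from h import *
np.set_printoptions(precision=4,suppress=True)
c=cap('wrist','w3.png');print(arm.state()['eef_pos'],arm.state()['joints'])
for n,z in [('vblock_a',0),('stop',0),('big_vblock',0)]:
    for d in arm.place_of('wrist',n)[:4]: print(n,d['point'],d['p'],atz(c,d['point'],z))
a=cv2.imread('pics/w3.png');cv2.imwrite('pics/w3b.png',cv2.resize(a[:300],(800,375),interpolation=cv2.INTER_CUBIC))
E
```

```text
[ 0.4316 -0.4177  0.2566] [ 0.2059  0.4207  0.6897  1.6319 -0.2846  1.1923  0.9178]
vblock_a [335.3, 207.5] 0.98 [ 0.4487 -0.4237  0.    ]
vblock_a [230.3, 99.0] 0.59 [ 0.3484 -0.3101  0.    ]
stop [285.2, 3.5] 0.91 [ 0.4078 -0.2251  0.    ]
stop [365.3, 74.9] 0.74 [ 0.4823 -0.2934  0.    ]
stop [318.8, 310.0] 0.7 [ 0.4266 -0.5398  0.    ]
stop [219.6, 242.2] 0.68 [ 0.323  -0.4561  0.    ]
big_vblock [430.3, 207.7] 0.87 [ 0.549  -0.4279  0.    ]
```

View pics/w3b.png

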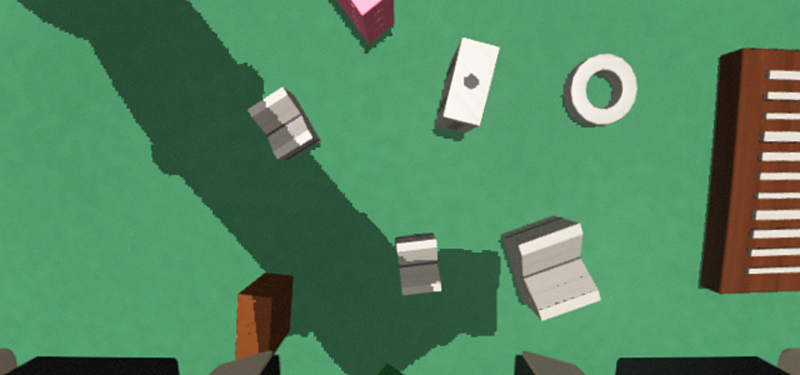

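```bash
python3 - <<'E'
from h import *
np.set_printoptions(precision=4,suppress=True)
c=cap('wrist')
w=lambda p,z: atz(c,(p[0]*.8,p[1]*.8),z)
m=lambda a,b:np.arctan2(*(a-b)[1::-1])
g=[w(p,.028) for p in [(400,266),(438,263)]];print('b groove',g,np.mean(g,0),m(g[1],g[0]))
q=[w(p,.042) for p in [(396,241),(436,239),(441,290),(402,295)]];print(np.mean(q,0),[np.linalg.norm(q[i]-q[i-1]) for i in range(4)],m(q[1],q[0]),m(q[2],q[3]),m(q[1],q[2])-1.5708)
g=[w(p,.028) for p in [(266,134),(300,116)]];print('a groove',g,np.mean(g,0),m(g[1],g[0]))
q=[w(p,.042) for p in [(249,107),(283,88),(312,139),(277,158)]];print(np.mean(q,0),[np.linalg.norm(q[i]-q[i-1]) for i in range(4)],m(q[1],q[0]),m(q[2],q[3]),m(q[1],q[2])-1.5708)
q=[w(p,.075) for p in [(465,39),(499,47),(475,126),(443,119)]];print('stop',w((471,82),.075),np.mean(q,0),[np.linalg.norm(q[i]-q[i-1]) for i in range(4)],m(q[1],q[0]),m(q[2],q[3]),m(q[1],q[2])-1.5708,m(q[0],q[3])-1.5708)
# jaw yaw
print(np.arctan2(*c['view'][0,:2][::-1]))
E
```

```text
b groove [array([ 0.4321, -0.4243,  0.028 ]), array([ 0.462 , -0.4232,  0.028 ])] [ 0.4471 -0.4237  0.028 ] 0.03767108774925926
[ 0.4463 -0.4226  0.042 ] [np.float64(0.041925521993967256), np.float64(0.029926480640356738), np.float64(0.03950428499100658), np.float64(0.03016749576037383)] 0.007972995248199256 0.08877274530615072 0.07406087127595695
a groove [array([ 0.3368, -0.32  ,  0.028 ]), array([ 0.3632, -0.3086,  0.028 ])] [ 0.35   -0.3143  0.028 ] 0.40611797193159704
[ 0.3512 -0.3142  0.042 ] [np.float64(0.040014109381090714), np.float64(0.027857949410687616), np.float64(0.03997231871505931), np.float64(0.028999160740614857)] 0.41966067235779014 0.4221707854012357 0.4610935851113347
stop [ 0.4824 -0.2975  0.075 ] [ 0.4821 -0.2982  0.075 ] [np.float64(0.050413437823378454), np.float64(0.022101923028921146), np.float64(0.05037206670268915), np.float64(0.02129573773436367)] -0.2468743903324825 -0.24246353365774212 -0.3199048408186034 -0.3038152484498631
-0.04303464548183622
```

>>> {"name": "jog_arm", "arguments": {"grip_force": 40, "moves": [[75, 5, -2, -5, -0.15], [75, 5, -2, -15, -0.185], [75, 5, -1, -20, -0.185], [75, 0, 0, -20, -0.185], [75, 0, 0, -20, -0.185], [75, 0, 0, -20, -0.185], [75, 0, 0, -20, -0.185], [75, 0, 0, -20, -0.185], [75, 0, 0, -16, -0.042], [75, 0, 0, 0, 0]]}}

```text
time: 6.78
eef_pos: [0.4451, -0.4238, 0.0997]
tool_rot: [-2.263, 1.569, 2.493]
wrist_force: [-0.8, -0.5, -0.2]
opening: 0.815
```

```bash
cat > s.py <<'E'
from h import *
np.set_printoptions(precision=4,suppress=True)
c=cap('wrist');s=arm.state()
print(s['time'],s['eef_pos'],'jaw',np.arctan2(*c['view'][0,:2][::-1]),s['joints'],s['wrist_force'],s['opening']*91.8)
E
python3 s.py
```

```text
6.825 [ 0.4454 -0.4245  0.1007] jaw -1.5287061512353175 [ 0.08    0.7234  0.9574  1.787  -0.6937  1.009  -0.2138] [1.2077 0.0921 0.563 ] 74.79680099835238
```

>>> {"name": "jog_arm", "arguments": {"moves": [[75, 1, 1, -25, 0], [75, 0, 0, -30, 0], [75, 0, 0, -25, 0], [75, 0, 0, -9, 0], [75, 0, 0, 0, 0], [20, 0, 0, 0, 0], [20, 0, 0, 0, 0], [20, 0, 0, 0, 0], [20, 0, 0, 0, 0], [20, 0, 0, 0, 0]]}}

```text
time: 8.07
eef_pos: [0.4466, -0.4232, 0.0119]
tool_rot: [2.715, 1.57, 1.184]
wrist_force: [0.7, 2.9, 4.7]
opening: 0.431
```

```bash
python3 s.py
```

```text
8.125 [ 0.4466 -0.4232  0.0119] jaw -1.531598002588631 [ 0.1401  0.8247  0.8498  1.8416 -0.8113  0.8657 -0.1338] [0.1367 3.0497 5.936 ] 39.58146695639781
```

>>> {"name": "jog_arm", "arguments": {"moves": [[20, 0, 0, 20, 0], [20, 0, 0, 50, 0], [20, 0, 20, 50, 0.1], [20, 10, 45, 30, 0.185], [20, 12, 55, 0, 0.185], [20, 12, 55, 0, 0.185], [20, 12, 55, 0, 0.185], [20, 12, 55, 0, 0.185], [20, 12, 55, 0, 0.185], [20, 10, 55, 0, 0.185]]}}

```text
time: 9.38
eef_pos: [0.5267, -0.0277, 0.1628]
tool_rot: [-0.285, 1.569, -0.416]
wrist_force: [1.0, 0.0, -2.9]
opening: 0.431
```

>>> {"name": "jog_arm", "arguments": {"moves": [[20, 8, 50, 0, 0.0866], [20, 6, 40, 0, 0], [20, 0, 15, 0, 0], [20, 0, 0, 0, 0], [20, 0, 0, 0, 0]]}}

```text
time: 10.0
eef_pos: [0.5403, 0.0741, 0.1621]
tool_rot: [-1.181, 1.57, -1.233]
wrist_force: [0.7, 0.3, -2.0]
opening: 0.433
```

```bash
python3 s.py
```

```text
10.05 [0.5403 0.0741 0.1621] jaw -0.05295096297234307 [-0.7358  0.4256  0.6885  1.8904 -0.3296  0.9407  0.0538] [ 0.6102  0.2163 -2.4988] 39.887043586444925
```

```bash
python3 - <<'E'
from h import *
np.set_printoptions(precision=4,suppress=True)
c=cap('wrist','w4.png')
for d in arm.place_of('wrist','gauge_tip')[:2]: print(d['point'],d['p'],atz(c,d['point'],.102))
E
```

```text
[394.5, 158.5] 0.76 [0.5834 0.1287 0.102 ]
```

View pics/w4.png

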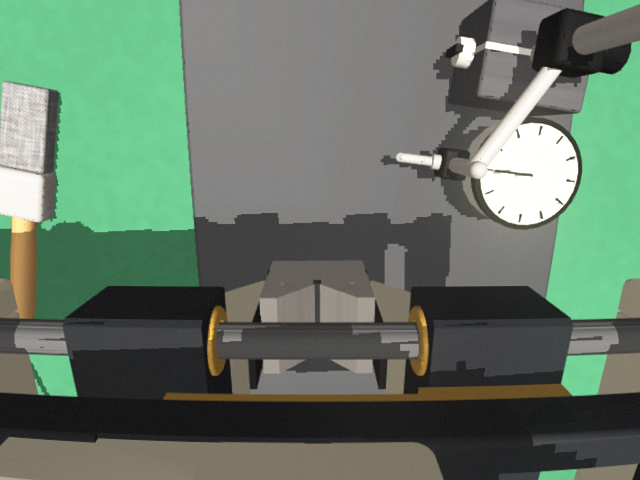

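>>> {"name": "jog_arm", "arguments": {"moves": [[20, -1, 19, 0, 0], [20, 0, 0, -20, 0], [20, 0, 0, -30, 0], [20, 0, 0, -25, 0], [20, 0, 0, -10, 0], [20, 0, 0, -3, 0], [20, 0, 0, -2, 0], [20, 0, 0, 0, 0]]}}

```text
time: 11.15
eef_pos: [0.5398, 0.0955, 0.0723]
tool_rot: [0.482, 1.57, 0.433]
wrist_force: [0.1, -0.6, -3.1]
opening: 0.432
```

```bash
python3 s.py
```

```text
11.2 [0.5398 0.0954 0.0723] jaw -0.0503884228598749 [-0.6964  0.548   0.5989  1.9653 -0.4415  0.7584  0.1118] [-0.2193 -0.6991 -2.9222] 39.96709870066457
```

>>> {"name": "jog_arm", "arguments": {"moves": [[20, 0, -1, -1, 0], [20, 0, 0, -0.5, 0], [56, 0, 0, 0, 0], [56, 0, 0, 0, 0], [56, 0, 0, 0, 0], [56, 0, 0, 0, 0], [56, 0, 0, 20, 0], [56, 0, 0, 40, 0], [56, 0, 0, 30, 0], [56, 0, 0, 0, 0]]}}

```text
time: 12.45
eef_pos: [0.5408, 0.0944, 0.1622]
tool_rot: [0.387, 1.567, 0.338]
wrist_force: [1.4, 0.1, -0.6]
opening: 0.611
```

```bash
python3 s.py
```

```text
12.5 [0.5398 0.0945 0.1608] jaw -0.05039324152038093 [-0.7694  0.4308  0.6875  1.8868 -0.3352  0.9393  0.0249] [0.1529 0.2412 0.0775] 56.00510392285426
```

>>> {"name": "jog_arm", "arguments": {"moves": [[70, -10, -25, 0, -0.1], [70, -20, -45, 0, -0.18], [70, -25, -55, 0, -0.18], [70, -25, -55, 0, -0.18], [70, -25, -55, 0, -0.18], [70, -25, -55, 0, -0.18], [70, -25, -50, 0, -0.1], [70, -20, -40, 0, 0], [70, -14, -29, -20, 0], [70, 0, 0, -40, 0]]}}

```text
time: 13.75
eef_pos: [0.3494, -0.3175, 0.0997]
tool_rot: [0.031, 1.568, -1.123]
wrist_force: [0.9, 0.6, -0.2]
opening: 0.762
```

>>> {"name": "jog_arm", "arguments": {"moves": [[70, 0, 0, 0, 0], [70, 0, 0, 0, 0]]}}

```text
time: 14.0
eef_pos: [0.3503, -0.3146, 0.1006]
tool_rot: [-2.023, 1.57, 3.111]
wrist_force: [0.5, 0.3, 0.4]
opening: 0.763
```

```bash
python3 s.py
```

```text
14.05 [ 0.3508 -0.3148  0.101 ] jaw -1.1503495310752254 [-0.058   0.4726  0.922   2.1356 -0.5404  0.7822  0.0604] [-0.5492  0.2585  0.6161] 69.7069978499343
```

>>> {"name": "jog_arm", "arguments": {"moves": [[70, 0, 0, -25, 0], [70, 0, 0, -30, 0], [70, 0, 0, -25, 0], [70, 0, 0, -9, 0], [70, 0, 0, 0, 0], [20, 0, 0, 0, 0], [20, 0, 0, 0, 0], [20, 0, 0, 0, 0], [20, 0, 0, 0, 0], [20, 0, 0, 0, 0]]}}

```text
time: 15.3
eef_pos: [0.3505, -0.3144, 0.0115]
tool_rot: [2.166, 1.57, 1.017]
wrist_force: [-0.5, 3.2, 7.0]
opening: 0.434
```

```bash
python3 s.py
```

```text
15.35 [ 0.3505 -0.3144  0.0115] jaw -1.150312541609209 [ 0.0987  0.6088  0.7237  2.1957 -0.7411  0.5967  0.2245] [-0.75    2.392   7.5525] 39.99384942055098
```

>>> {"name": "jog_arm", "arguments": {"moves": [[20, 0, 0, 20, 0], [20, 0, 0, 50, 0], [20, 0, 0, 50, 0.1], [20, 15, 25, 30, 0.18], [20, 30, 48, 0, 0.18], [20, 30, 50, 0, 0.18], [20, 30, 50, 0, 0.18], [20, 30, 50, 0, 0.18], [20, 28, 50, 0, 0.1], [20, 15, 25, 0, 0]]}}

```text
time: 16.6
eef_pos: [0.5292, -0.0132, 0.1608]
tool_rot: [2.142, 1.57, 2.098]
wrist_force: [0.4, -1.0, -1.8]
opening: 0.434
```

>>> {"name": "jog_arm", "arguments": {"moves": [[20, 6, 6, -20, 0], [20, 0, 0, -30, 0], [20, 0, 0, -20, 0], [20, 0, 0, -5, 0], [20, 0, 0, 0, 0], [20, 0, 0, 0, 0]]}}

```text
time: 17.35
eef_pos: [0.5348, -0.0112, 0.0869]
tool_rot: [0.002, 1.57, -0.048]
wrist_force: [-0.1, 1.0, -2.0]
opening: 0.433
```

```bash
python3 s.py
```

```text
17.4 [ 0.5349 -0.0109  0.0869] jaw -0.05100525365468858 [-0.5128  0.5054  0.6015  1.9861 -0.4055  0.7683  0.2772] [ 0.2069 -0.2486 -2.3624] 40.14142156812085
```

>>> {"name": "jog_arm", "arguments": {"moves": [[20, 0, 0, -10, 0], [20, 0, 0, -4, 0], [20, 0, 0, -2, 0], [20, 0, 0, -0.5, 0], [56, 0, 0, 0, 0], [56, 0, 0, 0, 0], [56, 0, 0, 0, 0], [56, 0, 0, 20, 0], [70, 0, 0, 50, 0], [70, 0, 0, 60, 0]]}}

```text
time: 18.65
eef_pos: [0.5336, -0.0107, 0.2003]
tool_rot: [-2.701, 1.568, -2.751]
wrist_force: [1.8, 1.0, 0.4]
opening: 0.749
```

```bash
python3 s.py
```

```text
18.7 [ 0.5375 -0.0119  0.208 ] jaw -0.05052570086469127 [-0.6113  0.3503  0.7108  1.8599 -0.2672  1.0197  0.1581] [ 4.4811 -1.3644  5.8414] 69.08485997714781
```

>>> {"name": "jog_arm", "arguments": {"moves": [[70, 0, -35, 20, 0], [70, 0, -35, 20, 0], [70, 0, 0, 0, 0], [70, 0, 0, 0, 0]]}}

```text
time: 19.2
eef_pos: [0.5342, -0.08, 0.2392]
tool_rot: [2.445, 1.57, 2.395]
wrist_force: [-0.3, -0.0, -0.0]
opening: 0.76
```

```bash
python3 - <<'E'
from h import *
np.set_printoptions(precision=4,suppress=True)
c=cap('wrist','w5.png');print(arm.state()['eef_pos'])
for n,z in [('vblock_a',.06),('gauge_tip',.102)]:
    for d in arm.place_of('wrist',n)[:3]: print(n,d['point'],d['p'],atz(c,d['point'],z))
E
```

```text
[ 0.5342 -0.0795  0.239 ]
vblock_a [312.1, 132.4] 0.71 [ 0.532  -0.0091  0.06  ]
```

View pics/w5.png

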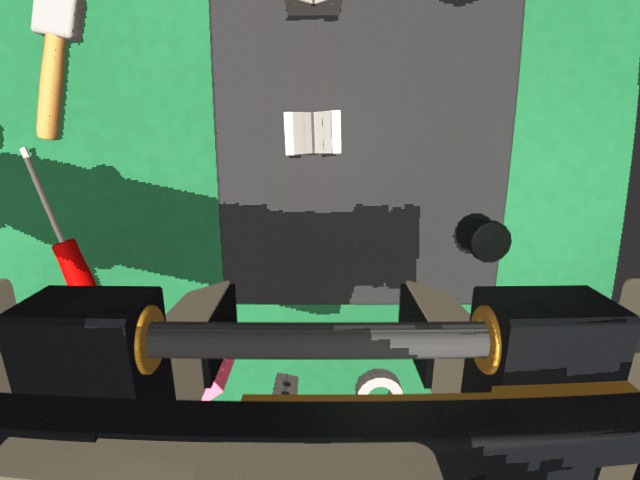

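>>> {"name": "jog_arm", "arguments": {"moves": [[70, -5, 25, 10, -0.1], [70, -10, 45, 10, -0.185], [70, -12, 55, 0, -0.185], [70, -12, 55, 0, -0.185], [70, -12, 55, 0, -0.185], [70, -12, 55, 0, -0.185], [70, -12, 55, 0, -0.185], [70, -12, 50, 0, -0.185], [70, -10, 35, 0, -0.185], [70, -6, 18, -30, -0.08]]}}

```text
time: 20.6
eef_pos: [0.4333, 0.3614, 0.2298]
tool_rot: [2.389, 1.568, 0.715]
wrist_force: [0.4, 0.1, -0.0]
opening: 0.763
```

>>> {"name": "jog_arm", "arguments": {"moves": [[70, 0, 0, -50, 0], [70, 0, 0, -40, 0], [70, 0, 0, 0, 0], [70, 0, 0, 0, 0]]}}

```text
time: 21.1
eef_pos: [0.4347, 0.3578, 0.1407]
tool_rot: [2.081, 1.57, 0.407]
wrist_force: [0.7, 0.2, 1.8]
opening: 0.761
```

```bash
python3 s.py; python3 - <<'E'
from h import *
np.set_printoptions(precision=4,suppress=True)
c=cap('wrist','w6.png')
for n,z in [('spindle',.055),('spindle_end',.055)]:
    for d in arm.place_of('wrist',n)[:3]: print(n,d['point'],d['p'],atz(c,d['point'],z))
E
```

```text
21.15 [0.435  0.358  0.1412] jaw -1.6756669422422215 [-1.4011  0.5511  0.9077  1.8808 -0.5257  0.9662 -1.9295] [0.2558 0.3005 0.1668] 70.14953592646815
spindle [312.0, 119.8] 0.79 [0.5125 0.352  0.055 ]
```

View pics/w6.png

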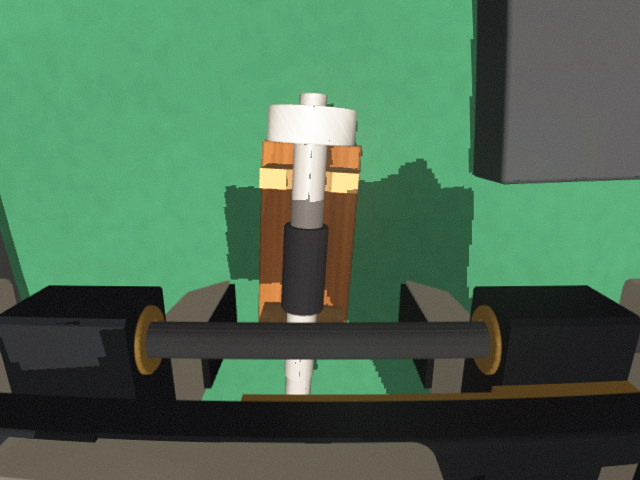

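```bash
python3 - <<'E'
from h import *
np.set_printoptions(precision=4,suppress=True)
c=cap('wrist')
P=np.array([atz(c,p,.055) for p in [(311,150),(308,200),(306,226),(302,308)]])
print(P); k=np.polyfit(P[:,0],P[:,1],1);print(k, 'yaw',np.arctan(k[0]),'y at grip', np.polyval(k,[.431,.435,.512]))
print(atz(c,(306,226),.067),atz(c,(302,308),.067))
E
```

```text
[[0.495  0.3545 0.055 ]
 [0.4652 0.3596 0.055 ]
 [0.4491 0.3626 0.055 ]
 [0.3941 0.3715 0.055 ]]
[-0.1688  0.4381] yaw -0.16720392805820972 y at grip [0.3654 0.3647 0.3517]
[0.4518 0.362  0.067 ] [0.3995 0.3704 0.067 ]
```

>>> {"name": "jog_arm", "arguments": {"grip_force": 50, "moves": [[70, -3, 7.5, -20, -0.05], [70, 0, 0, -35, 0], [70, 0, 0, -35, 0], [70, 0, 0, -15, 0], [70, 0, 0, 0, 0], [10, 0, 0, 0, 0], [10, 0, 0, 0, 0], [10, 0, 0, 0, 0], [10, 0, 0, 0, 0], [10, 0, 0, 0, 0]]}}

```text
time: 22.6
eef_pos: [0.4315, 0.3668, 0.035]
tool_rot: [2.894, 1.568, 1.17]
wrist_force: [1.0, 5.1, -0.9]
opening: 0.298
```

>>> {"name": "jog_arm", "arguments": {"moves": [[10, 0, 0, 0, 0], [10, 0, 0, 0, 0]]}}

```text
time: 22.85
eef_pos: [0.4315, 0.3668, 0.035]
tool_rot: [2.884, 1.568, 1.16]
wrist_force: [1.1, 5.2, -0.3]
opening: 0.293
```

```bash
python3 s.py
```

```text
22.9 [0.4315 0.3668 0.035 ] jaw -1.7248106034159225 [-1.32    0.6919  0.7786  1.9551 -0.6924  0.7803 -1.8629] [ 0.1179  4.8557 -0.0409] 26.80056932174026
```

>>> {"name": "jog_arm", "arguments": {"moves": [[10, 0, 0, 15, 0], [10, 0, 0, 40, 0], [10, 0, 0, 60, 0], [10, 0, 0, 60, 0], [10, 0, -10, 30, 0.05], [10, 10, -25, 0, 0.12], [10, 12, -35, 0, 0.17], [10, 14, -40, 0, 0.17], [10, 14, -40, 0, 0.17], [10, 14, -40, 0, 0.17]]}}

```text
time: 24.15
eef_pos: [0.4946, 0.1726, 0.2396]
tool_rot: [-1.618, 1.569, -2.488]
wrist_force: [0.3, 0.4, -6.1]
opening: 0.297
```

>>> {"name": "jog_arm", "arguments": {"moves": [[10, 14, -40, 0, 0.17], [10, 14, -40, 0, 0.17], [10, 10, -30, 0, 0.17], [10, 4, -16, 0, 0.165], [10, 0, 0, 0, 0.15], [10, 0, 0, 0, 0], [10, 0, 0, 0, 0]]}}

```text
time: 25.02
eef_pos: [0.5366, 0.0488, 0.2395]
tool_rot: [-2.759, 1.57, -2.813]
wrist_force: [0.1, 1.3, -5.7]
opening: 0.292
```

```bash
python3 s.py;python3 - <<'E'
from h import *
np.set_printoptions(precision=4,suppress=True)
c=cap('wrist','w7.png');z=arm.state()['eef_pos'][2]+.02
for n in ['spindle','gauge_tip']:
    for d in arm.place_of('wrist',n)[:3]: print(n,d['point'],d['p'],atz(c,d['point'],z if n=='spindle' else .102))
E
```

```text
25.075 [0.5367 0.049  0.2395] jaw -0.054271635850246795 [-0.6884  0.3137  0.6544  1.8035 -0.2125  1.096  -0.012 ] [-0.1721 -0.0804 -6.202 ] 26.384937582483662
```

View pics/w7.png

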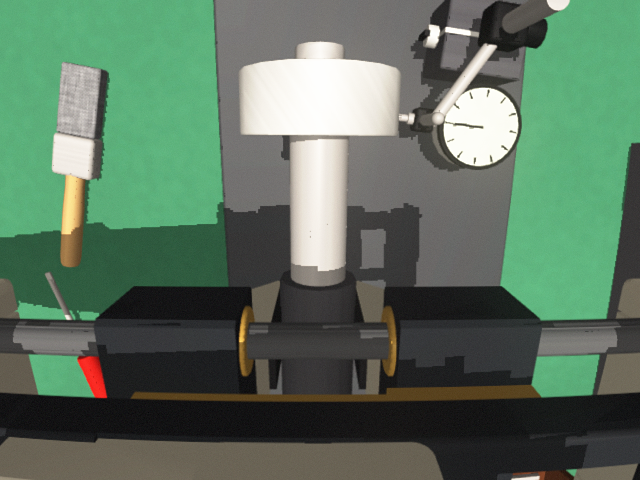

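```bash
python3 - <<'E'
from h import *
np.set_printoptions(precision=2,suppress=True)
c=cap('wrist');e=arm.state()['eef_pos'];yaw=-.0543
a=np.array([np.cos(yaw),np.sin(yaw),0]);b=np.array([-a[1],a[0],0]);z=np.array([0,0,1.])
g=e+.0195*z
for gs in (-.0805,):
    for s,r,n in [(-.01,.026,'near'),(.01,.026,'far'),(.018,.008,'pin'),(-.06,.014,'barrel')]:
        P=g+(s-gs)*b
        print(n,proj(c,[P+r*z,P-r*a,P+r*a,P]))
E
```

```text
near [[322.72 130.58]
 [244.2  131.2 ]
 [399.29 131.71]
 [321.78 131.12]]
far [[323.13  52.37]
 [242.06  68.33]
 [402.03  68.9 ]
 [322.09  68.04]]
pin [[322.5   36.11]
 [297.24  41.91]
 [347.17  42.09]
 [322.21  41.94]]
barrel [[321.37 286.77]
 [282.74 272.44]
 [359.31 272.65]
 [321.03 272.57]]
```

>>> {"name": "jog_arm", "arguments": {"moves": [[10, 1, 2, -10, 0.004], [10, 0, 0, -25, 0], [10, 0, 0, -30, 0], [10, 0, 0, -30, 0], [10, 0, 0, -30, 0], [10, 0, 0, -18, 0], [10, 0, 0, -5, 0], [10, 0, 0, 0, 0], [10, 0, 0, 0, 0]]}}

```text
time: 26.4
eef_pos: [0.5387, 0.051, 0.0923]
tool_rot: [0.213, 1.569, 0.167]
wrist_force: [-0.4, 0.1, -6.6]
opening: 0.291
```

```bash
python3 s.py; python3 - <<'E'
from h import *
c=cap('side','s8.png');cap('top')
a=cv2.imread('pics/s8.png');cv2.imwrite('pics/s8b.png',cv2.resize(a[130:330,250:420],(680,600)[:2] if 0 else (510,600),interpolation=cv2.INTER_CUBIC))
E
```

```text
26.45 [0.5387 0.051  0.0924] jaw -0.04685326532316583 [-0.5945  0.4959  0.5562  1.9645 -0.366   0.7789  0.1257] [ 0.0525 -0.0896 -6.3787] 26.796216858941886
```

View pics/s8b.png

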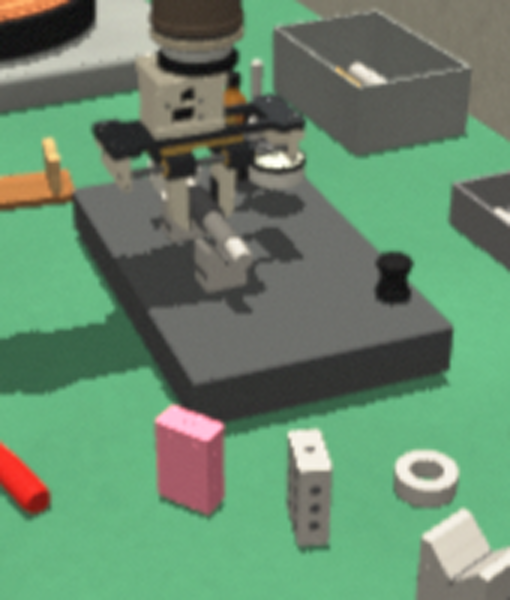

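>>> {"name": "jog_arm", "arguments": {"moves": [[10, -1, 0, -4, 0], [10, 0, 0, -3, 0], [10, 0, 0, -2, 0], [10, 0, 0, -1, 0], [10, 0, 0, 0, 0]]}}

```text
time: 27.18
eef_pos: [0.5375, 0.0509, 0.0821]
tool_rot: [0.478, 1.57, 0.432]
wrist_force: [-2.6, -0.2, 3.5]
opening: 0.293
```

```bash
python3 s.py
```

```text
27.225 [0.5374 0.0509 0.0821] jaw -0.0469225518631612 [-0.5866  0.5092  0.5459  1.975  -0.3778  0.7571  0.1358] [-1.7624 -0.0628  5.5276] 27.31245154600377
```

>>> {"name": "jog_arm", "arguments": {"moves": [[34, 0, 0, 0, 0], [45, 0, 0, 0, 0], [56, 0, 0, 0, 0], [56, 0, 0, 0, 0], [56, 0, 0, 15, 0], [56, 0, -10, 40, 0], [56, 0, -40, 50, 0], [70, 0, -50, 40, 0], [70, 0, -40, 15, 0], [70, 0, 0, 0, 0]]}}

```text
time: 28.48
eef_pos: [0.5374, -0.0913, 0.2422]
tool_rot: [-0.242, 1.566, -0.294]
wrist_force: [0.1, 1.0, -0.5]
opening: 0.765
```

```bash
python3 s.py; python3 - <<'E'
from h import *
np.set_printoptions(precision=4,suppress=True)
c=cap('wrist','w9.png')
for n,z in [('spindle',.102),('spindle_end',.102),('vblock_a',.06),('gauge_tip',.102)]:
    for d in arm.place_of('wrist',n)[:3]: print(n,d['point'],d['p'],atz(c,d['point'],z))
E
```

```text
28.525 [ 0.5372 -0.0886  0.2409] jaw -0.05312928442542894 [-0.4499  0.3252  0.6836  1.7925 -0.2287  1.1018  0.2626] [0.1295 1.1303 0.3036] 69.75203075061373
spindle_end [304.7, 203.2] 0.66 [ 0.5276 -0.0692  0.102 ]
```

View pics/w9.png

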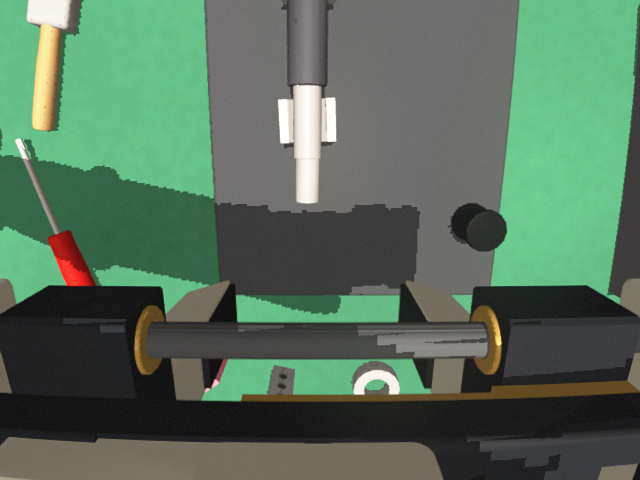

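>>> {"name": "jog_arm", "arguments": {"moves": [[78, -5, -20, 0, 0.13], [78, -10, -35, 0, 0.18], [78, -10, -45, 0, 0.18], [78, -10, -45, 0, 0.18], [78, -10, -40, 0, 0.18], [78, -10, -23, -10, 0.18], [78, 0, 0, -20, 0.18], [78, 0, 0, -30, 0.13], [78, 0, 0, -35, 0], [78, 0, 0, 0, 0]]}}

```text
time: 30.02
eef_pos: [0.4807, -0.2932, 0.1421]
tool_rot: [1.387, 1.565, 2.682]
wrist_force: [0.1, -0.1, 0.5]
opening: 0.85
```

```bash
python3 s.py; python3 - <<'E'
from h import *
np.set_printoptions(precision=4,suppress=True)
c=cap('wrist','w10.png')
for n,z in [('stop',0)]:
    for d in arm.place_of('wrist',n)[:3]: print(n,d['point'],d['p'],atz(c,d['point'],z))
E
```

```text
30.075 [ 0.4817 -0.2941  0.1438] jaw 1.2939763286999115 [ 0.1614  0.437   0.4023  1.8467 -0.2123  0.9027  1.9572] [0.1135 0.6211 0.6903] 77.69268978215128
stop [379.3, 114.2] 0.96 [ 0.4107 -0.2288  0.    ]
stop [49.3, 88.1] 0.96 [ 0.3225 -0.4573  0.    ]
stop [315.6, 227.1] 0.79 [ 0.4789 -0.2963  0.    ]
```

View pics/w10.png

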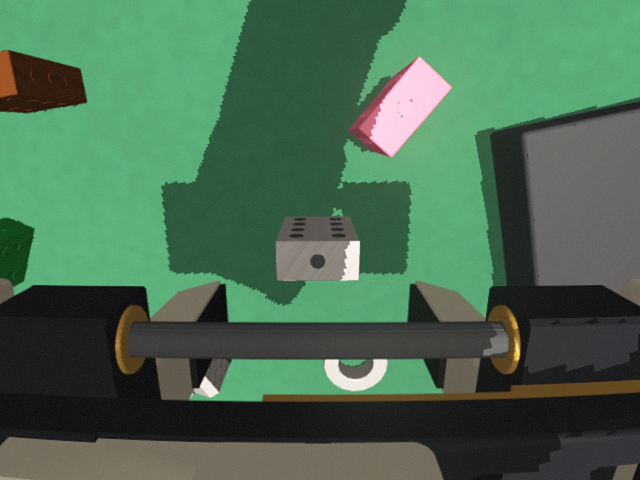

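```bash
python3 - <<'E'
from h import *
np.set_printoptions(precision=4,suppress=True)
c=cap('wrist')
q=[atz(c,p,.075) for p in [(276,242),(359,242),(358,280),(277,280)]]
print(np.mean(q,0),[np.linalg.norm(q[i]-q[i-1]) for i in range(4)])
E
```

```text
[ 0.4848 -0.2971  0.075 ] [np.float64(0.023923548221551336), np.float64(0.04906871025288168), np.float64(0.023916507427825237), np.float64(0.04919624783695765)]
```

>>> {"name": "jog_arm", "arguments": {"grip_force": 45, "moves": [[78, 1.5, -3, -20, 0], [78, 0, 0, -35, 0], [78, 0, 0, -35, 0], [78, 0, 0, -18, 0], [78, 0, 0, 0, 0], [30, 0, 0, 0, 0], [30, 0, 0, 0, 0], [30, 0, 0, 0, 0], [30, 0, 0, 0, 0], [30, 0, 0, 0, 0]]}}

```text
time: 31.48
eef_pos: [0.4846, -0.297, 0.0372]
tool_rot: [-0.734, 1.569, 0.561]
wrist_force: [0.3, 5.2, 7.1]
opening: 0.545
```

```bash
python3 s.py
```

```text
31.525 [ 0.4846 -0.297   0.0372] jaw 1.294135689938824 [ 0.2202  0.5846  0.3355  1.9241 -0.2958  0.6797  2.0307] [1.0321 4.6286 6.911 ] 50.03257560204559
```

>>> {"name": "jog_arm", "arguments": {"moves": [[30, 0, 0, 20, 0], [30, 0, 0, 45, 0], [30, 0, 10, 50, -0.1], [30, 8, 30, 20, -0.18], [30, 10, 40, 0, -0.18], [30, 10, 40, 0, -0.18], [30, 10, 30, 0, -0.18], [30, 8, 20, 0, -0.18], [30, 0, 7, 0, -0.18], [30, 0, 0, 0, -0.164]]}}

```text
time: 32.78
eef_pos: [0.5288, -0.1196, 0.1707]
tool_rot: [2.947, 1.569, 2.893]
wrist_force: [0.7, 0.2, -5.9]
opening: 0.542
```

>>> {"name": "jog_arm", "arguments": {"moves": [[30, 0, 0, 0, 0], [30, 0, 0, 0, 0]]}}

```text
time: 33.02
eef_pos: [0.5292, -0.121, 0.1712]
tool_rot: [-2.973, 1.57, -3.019]
wrist_force: [-0.6, -0.7, -5.8]
opening: 0.54
```

```bash
python3 s.py; python3 - <<'E'
from h import *
np.set_printoptions(precision=4,suppress=True)
c=cap('wrist','w11.png')
for d in arm.place_of('wrist','spindle_end')[:3]: print(d['point'],d['p'],atz(c,d['point'],.102))
E
```

```text
33.075 [ 0.5293 -0.1211  0.1713] jaw -0.04742612000226513 [-0.4179  0.4225  0.7493  1.888  -0.3465  0.965   0.4413] [-0.317  -0.5268 -5.4051] 49.84740276685573
[312.4, 166.7] 0.8 [ 0.5276 -0.0693  0.102 ]
```

View pics/w11.png

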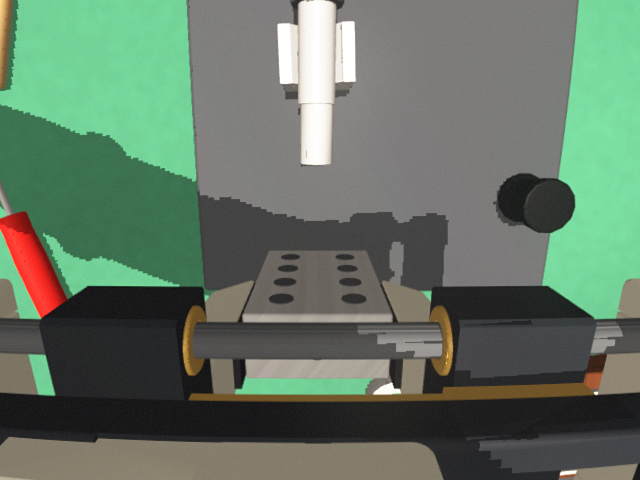

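```bash
python3 - <<'E'
from h import *
np.set_printoptions(precision=4,suppress=True)
c=cap('wrist')
for p,z in [((267,250),.134),((367,250),.134),((246,316),.209),((389,316),.209),((316,164),.109),((302,160),.102),((330,160),.102)]: print(p,atz(c,p,z))
E
```

```text
(267, 250) [ 0.5032 -0.1075  0.134 ]
(367, 250) [ 0.5539 -0.11    0.134 ]
(246, 316) [ 0.5053 -0.1082  0.209 ]
(389, 316) [ 0.5523 -0.1105  0.209 ]
(316, 164) [ 0.53   -0.0675  0.109 ]
(302, 160) [ 0.5223 -0.0654  0.102 ]
(330, 160) [ 0.5379 -0.0662  0.102 ]
```

>>> {"name": "jog_arm", "arguments": {"moves": [[30, 1.5, 20, 0, 0], [30, 0, 13.5, 0, 0], [30, 0, 0, -15, 0], [30, 0, 0, -25, 0], [30, 0, 0, -20, 0], [30, 0, 0, -9, 0], [30, 0, 0, -3, 0], [30, 0, 0, 0, 0], [30, 0, 0, 0, 0]]}}

```text
time: 34.35
eef_pos: [0.5316, -0.0876, 0.1]
tool_rot: [0.011, 1.57, -0.039]
wrist_force: [0.3, -0.6, -5.9]
opening: 0.542
```

```bash
python3 s.py
```

```text
34.4 [ 0.5316 -0.0875  0.1   ] jaw -0.050827255773466126 [-0.4225  0.5077  0.6808  1.9696 -0.4358  0.8116  0.4534] [-0.058   0.6446 -5.0737] 49.409266074243064
```

>>> {"name": "jog_arm", "arguments": {"moves": [[30, 0, 0, -1.5, 0], [30, 0, 0, -1, 0], [30, 0, 0, -0.5, 0], [30, 0, 0, 0, 0]]}}

```text
time: 34.9
eef_pos: [0.5312, -0.0874, 0.0972]
tool_rot: [0.971, 1.57, 0.921]
wrist_force: [-3.4, 1.1, 6.2]
opening: 0.545
```

```bash
python3 s.py
```

```text
34.95 [ 0.5312 -0.0874  0.0972] jaw -0.050872063417671594 [-0.4195  0.5114  0.6774  1.9721 -0.4399  0.8067  0.4569] [-3.5071  1.1512  5.3073] 49.7794785538515
```

Contact; release and back off to look.

>>> {"name": "jog_arm", "arguments": {"moves": [[56, 0, 0, 0, 0], [66, 0, 0, 0, 0], [72, 0, 0, 0, 0], [72, 0, 0, 0, 0], [72, 0, 0, 15, 0], [72, 0, 0, 40, 0], [72, 0, 0, 50, 0], [72, -10, -40, 40, 0], [72, -10, -50, 10, 0], [72, -5, -40, 0, 0]]}}

```text
time: 36.2
eef_pos: [0.5059, -0.2198, 0.254]
tool_rot: [-0.192, 1.567, -0.243]
wrist_force: [0.5, -0.3, -0.1]
opening: 0.787
```

>>> {"name": "jog_arm", "arguments": {"moves": [[72, 0, 55, 20, 0], [72, 0, 55, 20, 0], [72, 0, 20, 0, 0], [72, 0, 0, 0, 0], [72, 0, 0, 0, 0]]}}

```text
time: 36.83
eef_pos: [0.5059, -0.0887, 0.2919]
tool_rot: [-0.753, 1.57, -0.804]
wrist_force: [-0.0, 0.4, -0.0]
opening: 0.781
```

```bash
python3 s.py; python3 - <<'E'
from h import *
np.set_printoptions(precision=4,suppress=True)
c=cap('wrist','w12.png')
for n,z in [('spindle',.102),('spindle_end',.102),('stop',.06),('vblock_a',.06),('gauge_tip',.102)]:
    for d in arm.place_of('wrist',n)[:3]: print(n,d['point'],d['p'],atz(c,d['point'],z))
E
```

```text
36.875 [ 0.5058 -0.0889  0.2917] jaw -0.05211227799695296 [-0.5944  0.2347  0.8326  1.7883 -0.1852  1.1992  0.2403] [-0.6592  0.1208 -0.273 ] 71.91328726368278
spindle_end [345.1, 191.7] 0.93 [ 0.5297 -0.0698  0.102 ]
stop [244.5, 311.2] 0.9 [ 0.4211 -0.1975  0.06  ]
stop [344.1, 202.1] 0.59 [ 0.5309 -0.0861  0.06  ]
vblock_a [342.7, 121.1] 0.89 [ 0.5325 -0.0092  0.06  ]
vblock_a [346.9, 2.1] 0.55 [0.5405 0.0941 0.06  ]
```

View pics/w12.png

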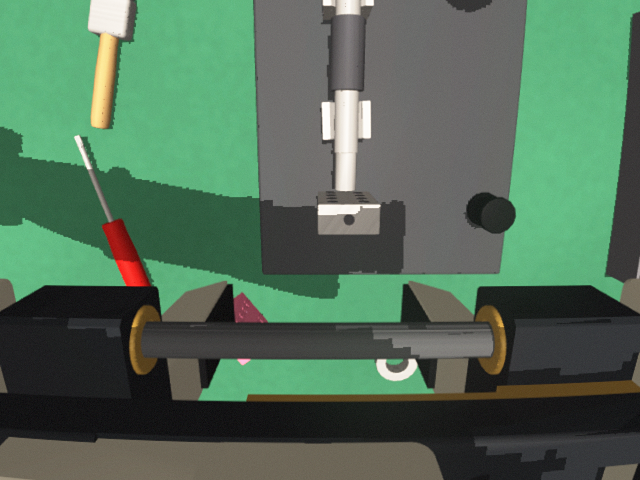

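>>> {"name": "jog_arm", "arguments": {"moves": [[72, 5, 30, 0, 0], [72, 5, 50, 0, 0], [72, 5, 50, 0, 0], [72, 0, 30, 0, 0], [72, 0, 0, 0, 0], [72, 0, 0, 0, 0]]}}

```text
time: 37.92
eef_pos: [0.5211, 0.0715, 0.2914]
tool_rot: [-1.448, 1.57, -1.499]
wrist_force: [0.8, 0.0, 0.3]
opening: 0.782
```

```bash
python3 s.py; python3 - <<'E'
from h import *
np.set_printoptions(precision=4,suppress=True)
c=cap('wrist','w13.png')
for n,z in [('spindle',.102),('spindle_end',.102),('vblock_a',.06),('gauge_tip',.102)]:
    for d in arm.place_of('wrist',n)[:3]: print(n,d['point'],d['p'],atz(c,d['point'],z))
a=cv2.imread('pics/w13.png');cv2.imwrite('pics/w13b.png',cv2.resize(a[60:300,200:520],(800,600),interpolation=cv2.INTER_CUBIC))
E
```

```text
37.975 [0.5211 0.0712 0.2915] jaw -0.05175029854483415 [-0.8394  0.253   0.7668  1.7584 -0.1865  1.205  -0.0731] [-0.0556  0.2122 -0.0311] 71.9882306651771
spindle [340.1, 142.9] 0.7 [0.5423 0.132  0.102 ]
vblock_a [334.2, 184.2] 0.76 [0.5372 0.092  0.06  ]
vblock_a [333.4, 279.9] 0.55 [ 0.5323 -0.0067  0.06  ]
gauge_tip [389.7, 144.2] 0.63 [0.5843 0.1289 0.102 ]
```

View pics/w13b.png

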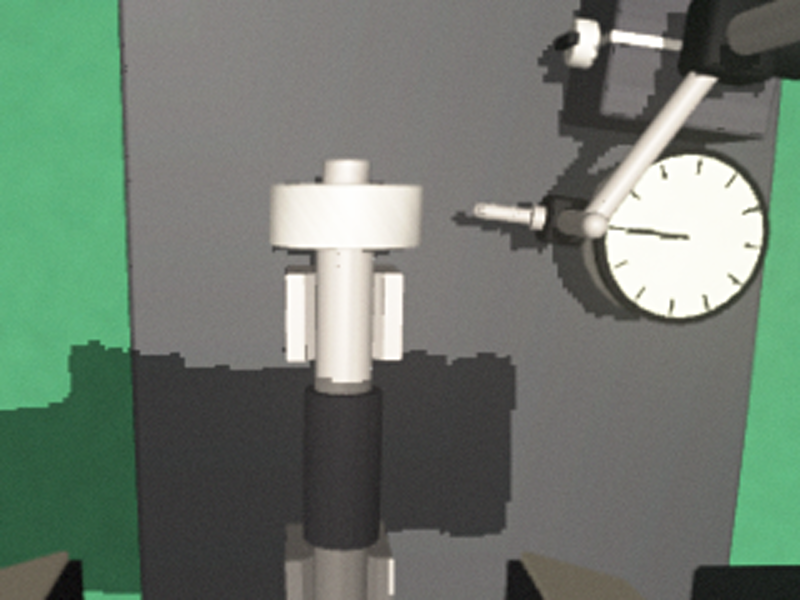

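```bash
python3 -c "
from workcell import arm
print(arm.finish_job(), arm.state()['time'])"
```

```text
the job is handed in; nothing more can be done
the job is handed in; nothing more can be done
```

The run-out setup is in place on the plate and the job was handed in at about 38 s. No verdict is reported.

- **V-blocks and spindle:** The two small V-blocks stand on the plate about 105 mm apart. The spindle lies in them with each journal's middle over its block, flange towards the gauge and plain end to the right.
- **Gauge clearance:** In the last wrist picture the rim is about 16–19 mm clear of the gauge tip and its middle is within about 3 mm of the tip's line. The gauge was not touched.
- **End stop:** The drilled steel block stands upright behind the plain end. Its middle measured about 16–19 mm from the end face, a gap of about 4–6 mm. It looks square to the spindle.
- **Large V-block:** I never went near it, but I did not measure it again at the end.

**Disagreements between readings:**
- The first top-camera reading of the gauge tip was about 9 mm off in x. I used the wrist-camera readings, which agreed with each other to about 1 mm.
- The spindle's angle in the cradle read between −0.14 and −0.17 rad. After the pick it was square to the gripper to about 0.01 rad.

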